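# Close the cover jig on size 4 and lock it

## Task

Get the cover jig ready for trimming: first slide the loose brown cover that lies on the bed in front of the nest straight back until it sits squarely against the back stop, and then turn the numbered collar with the red wing grip until it clicks in at 4 at the white index mark. After that wind the handwheel clockwise until the carriage's steel pin comes to rest against the collar, so that the jaw has closed up to the cover, and last swing the lever with the orange knob all the way over to its locked position. Leave the other things on the table alone.

Things in the scene. Friction and masses are not known exactly. Their poses are not given: they have to be found in the camera images.
- jig: Green steel jig fixed to the table: L-shaped bed 12 mm thick, x -95 to 45 for y -150 to 210 and on to x 172 for y -150 to 40 (mm, own frame). Origin on the table; x points away from the robot (at yaw 0), y left along the carriage, z up; 'jig x, y, z' below are in this frame, in mm. Collar axis at jig x 120, y -100; wheel axis at x 10, y 155; lever pivot at x -20, y 55.
- nest (a point): Where the underside centre of a seated cover belongs, on the bed: jig x 31, y -93, z 12. Back stop: steel plate, face at jig x 60, y -130 to -62, up to z 46. Fixed jaw: face at jig y -130, x -2 to 60, up to z 40. The moving jaw (x -2 to 58, z 13 to 43) comes from the +y side.
- cover: Loose brown moulded cover, 58 (x) x 74 (y) x 32 mm, 34 g; origin at the centre of its underside. Tall block at x -11 to 29, 32 mm high; low step at x -29 to -11, 10 mm high, towards the robot. Starts on the bed in front of the nest, up to 0.3 rad askew, between the lines of the jaws; slides easily; its +x face is to meet the back stop.
- collar (a joint): Angle of the numbered collar (rad), growing anticlockwise from above: 0 with 1 at the index, 0.628 more per number up to 8 at 4.398; 4 is at 1.885. Starts at 6, 7 or 8. Each number is a click stop, 0.1 N m at most: past halfway it snaps to the next number and rests within 0.05 rad of it. Stop steps below the disc stand 20 + 3 x number mm from the axis. End stops -0.25 and 4.65.
- collar_top (a point): On the collar's vertical axis, on top of its red wing grip, z 77.5. Black disc 92 mm across, top at z 51.5, white numerals 1 to 8 round the rim. The wing stands across the centre: 60 mm long, 11 mm thick, z 51.5 to 77.5; this frame's x axis runs along it (parallel to jig x at collar 0). Push it round at an end or pinch it across its thickness.
- index (a point): White mark on a red plate on top of the back stop, at the collar's robot side (jig x 70, y -100, z 47): the numeral next to it is the setting.
- carriage (a joint): Travel of the carriage with the moving jaw (m): 0 fully open, growing as the jaw moves to jig -y, towards the fixed jaw; jaw face at jig y = 15 mm - travel. With the collar at 4 its steel pin meets the collar at 0.0695, the jaw then 1.5 mm clear of a seated cover. The jaw pushes a cover in its way along. Driven by the wheel only: 16 mm per rad.
- wheel (a joint): Angle of the handwheel (rad), growing clockwise from above; carriage = 0.016 x wheel. Starts between 0 and 1.3; with the collar at 4 the pin meets it at 4.34. Turns with about 2 N at the knob and stays where it is left.
- wheel_axis (a point): On the handwheel's vertical axis, on top of its hub, z 77. On a grey housing 66 x 64 mm, top z 58. Steel rim 111 mm over all, top at z 75.5.
- knob_center (a point): Centre of the handwheel's black upright grip, 45 mm from the wheel's axis; 20 mm in diameter, z 78 to 115 (this point z 96). It spins freely on its pin, so it can be held while the wheel goes round.
- lever (a joint): Angle of the flat lock lever about its vertical pivot (rad), growing anticlockwise from above: 0 = unlocked, pointing to jig -x (to the robot); 1.571 = fully over, locked, pointing to jig -y. Needs about 1.5 N at its knob and stays where it is left.
- lever_knob (a point): Middle of the lever's upright orange knob, 20 mm in diameter, z 39 to 64 (this point z 52), 45 mm from the pivot.
- cup: Bystander: steel cup, 67 mm across, 54 mm high.
- tape_roll: Bystander: roll of masking tape lying flat, 101 mm across, 24 mm high.
- deburr_tool: Bystander: blue-handled deburring tool, 164 mm long, 14 mm high.
- snap_gauge: Bystander: flat steel gap gauge, 44 x 90 x 12 mm.
- marker: Bystander: marker pen, 131 mm long.
- brush: Bystander: small brush with wooden handle, 141 mm long, 36 mm high.

How it is judged (in metres and radians):
On the way, in this order (a step that is already met when the one before it is completed fails the run):
1. the cover sits squarely against the back stop (x of cover in the frame of jig between 0.0255 and 0.035 m and z of cover in the frame of jig below 0.0155 m and angle between cover's own z axis and vertical below 0.06 rad and angle between the x axis of cover and the x axis of jig, either way round below 0.12 rad), for 0.2 s.
2. the collar rests at 4, the cover still home (all of step 1 and value of joint collar between 1.765 and 2.005 rad), for 0.3 s.
3. the carriage's pin stands against the collar, set at 4, with the cover in the jaws (all of step 2 and value of joint carriage between 0.067 and 0.072 m and y of cover in the frame of jig between -0.099 and -0.087 m), for 0.2 s.
4. the lever is fully over (value of joint lever above 1.45 rad), for 0.2 s.
At the end, for the whole second after the job is handed in: Cover flat, within 5 mm of the back stop, within 6 mm of its place between the jaws and square within 0.12 rad; collar at 4 within 0.12 rad; carriage pin within 2.5 mm of the collar's step; lever at 1.45 rad or more of 1.57; cover, carriage and wheel at rest (all of step 3 and value of joint lever above 1.45 rad and linear speed of cover below 0.01 m/s and velocity of joint carriage below 0.005 m/s and velocity of joint wheel below 0.1 rad/s); the robot touches nothing.
It fails at once if a bystander on the table is moved by more than 30 mm (distance of any of cup, tape_roll, deburr_tool, snap_gauge, marker, brush from where it was at the start of the episode above 0.03 m).
It also fails if it takes over 64 s, if anything falls off the work surface, if the arm or the gripper's body presses on something with over 40 N, if the wrist force passes 120 N, or if a joint passes its speed limit or range.

## Robot

A 7-joint arm with a two-finger parallel gripper is mounted at the origin on a cart in front of the work surface, level with it; the furniture and walls round the work are solid. World frame = base frame: x ahead of the robot, y to its left, z up, the work surface at z = 0. Lengths are in mm, angles in rad, forces in N, time in s.
With the tool pointing down it reaches from about 400 to 875 mm from the base axis. Payload 4.4 kg.
Tool frame: the origin (TCP) lies midway between the tips of the shut fingers; the grasp point (between the pads) lies 19 mm behind it (ctrl.grip_point_offset is the distance from the TCP to the grasp point, in mm); z points along the fingers, y is the line along which they close (so a half turn about z gives the same grasp; the last joint's range is limited). The gripper opens to 85 mm and grips with 20 to 120 N. Pads are 22 mm wide; open, the fingers measure 114 mm over their backs; the gripper's body (76 mm by 85 mm) begins 54 mm behind the grasp point. The pads swing forward as they close: fully open they stand 13 mm farther back than shut.
Start: joints at [1.212, 0.628, 0.038, 1.517, -0.027, 0.996, -0.02], TCP at [187.64, -622.342, 231.313] pointing down, gripper open.
Joint ranges: [-3.06, 3.06], [-0.37, 2.12], [-1.25, 1.32], [0.18, 2.47], [-1.1, 4.24], [0.23, 1.98], [-2.94, 2.94]. Speed limits (rad/s): [2.57, 2.57, 3.14, 3.14, 3.14, 3.14, 3.14].

## Interface

Orientations are given as [roll, pitch, yaw] about the fixed x, y, z axes, in that order (R = Rz(yaw) Ry(pitch) Rx(roll)).
In Python, from cell import ctrl, cams gives the robot as it stands (ctrl), with the cameras (cams).
- The arm moves only by the tool creep_tool, called after "Call:" by a JSON object that holds its "api" and its "payload". Schema: {"type":"object","properties":{"steps":{"type":"string"},"only":{"type":"string"},"quiet":{"type":"boolean"},"lines":{"type":"string"}},"required":["steps"],"additionalProperties":false}. steps is a string of 1 to 12 rows, parted by semicolons, with the numbers parted by commas; each row has 7 numbers: dx, dy, dz in shares of the most that a row can go, 1 being 50 mm, then a rotation vector rx, ry, rz in fractions of the full range, 1 being 4 rad, then the finger opening in mm; each row shifts and turns the commanded pose from where the row before left it, along the tool's axes as they then stand; what a row does not reach is not made up. A row lasts 1/10 s, in which the tool goes at most 50 mm and 0.15 rad, less where a joint would pass 70% of its speed; a pose out of reach is approached as far as the arm can. The fingers move at their own pace and stop on an object; the grip force is fixed at half the most. Time passes only in rows, so rows that do not move let the fingers close. The tool returns the time, the measured TCP pose, the force, the opening and the grip force at its end. only (a regular expression) keeps the lines of the reply that match it, lines (a string "A,B") keeps lines A to B, and quiet returns only ok. Shift and turn numbers lie between -1 and 1, and a call with a number outside is refused. Input that does not fit is refused with a message, and nothing moves.
- ctrl.read_state(): the state, without advancing time (a new reading comes with each control period).
- cams.get_image(name): name is "scene" or "top" or "wrist"; returns the picture (480x640x3 uint8, blue, green, red); there is no depth.
- cams.calibration(name): a dict with "fx", "fy", "cx", "cy" (pixels), "k1" (the pictures are not rectified: a ray, as slopes to the right and down, at radius r is drawn at 1 + k1 r^2 times it, then the intrinsics apply), "rvec" (rotation vector, rad) and "tvec" (3), from world to camera coordinates, as OpenCV has them; the wrist camera has in their place "hand_eye" (4x4, takes a point from camera to tool coordinates, whose origin is the TCP and whose axes are the flange's). Camera axes: x right, y down, z forward; pixel columns grow to the right and rows downward; lengths in mm; the calibration is good to about 2 mm. A picture is of the moment at which its call begins: read the wrist's pose just before it. calibration takes no time and is no camera call.
- ctrl.finish_job(): hands the job in; it is judged then, once.
The state is a dict: "clock": time; "qpos": joint angles; "qd": joint speeds; "tau": joint torques, N m; "eef_pos": TCP position; "tool_rot": TCP orientation; "force": force on the tool from outside, world axes, zero at the start; "torque": the same for the moment, N m; "width": finger opening in mm; "gripper_force": force on a finger pad.
Only numpy, scipy, OpenCV 4.12 (cv2) and the standard library are available. Lean on these libraries where they do the work, as an engineer would, in place of code of your own. Each camera call takes 0.05 s, during which the arm holds its last target. There are 200 camera calls.

## Working session

There is one attempt and no reset: what is moved stays moved. The work goes in short steps, Python scripts to look and compute and a tool call to move; the robot and the scene stay as the last step left them, time stands still between calls to the robot, and variables do not carry over. Pictures are saved under pics/ and viewed, at most 10 in all, crops included, and the job is handed in when it is done.

```bash
ls; mkdir -p pics
```

Run:
```python
from cell import ctrl, cams
import cv2
s=ctrl.read_state();print({k:s[k] for k in('clock','eef_pos','tool_rot','width','force')})
for n in('scene','top'):
    cv2.imwrite(f'pics/{n}0.png',cams.get_image(n));print(cams.calibration(n))
print(cams.calibration('wrist'))
```

```text
cell.py
pics
{'clock': 0.0, 'eef_pos': array([ 187.50366692, -621.6990594 ,  230.41102725]), 'tool_rot': array([-3.13968866e+00, -8.54803435e-06,  2.92867905e-01]), 'width': 85.44913764330975, 'force': array([0.53497453, 1.09189499, 0.03653394])}
{'fx': 451.0235134855946, 'fy': 451.0235134855946, 'cx': 312.30296968052943, 'cy': 245.296920019844, 'k1': -0.08280217013316135, 'rvec': array([ 0.57602074, -2.46548126,  1.43554939]), 'tvec': array([622.18325877, 126.66285182, 905.49614687])}
{'fx': 503.7182224258002, 'fy': 503.7182224258002, 'cx': 319.8788954841704, 'cy': 239.99078953239015, 'k1': -0.07286304350760668, 'rvec': array([ 2.11878856, -2.12449547,  0.15112696]), 'tvec': array([ 185.91945001,  618.65380756, 1071.08858916])}
{'fx': 346.69833961190795, 'fy': 346.69833961190795, 'cx': 320.1436680728527, 'cy': 244.2229876341151, 'k1': -0.0377490819439027, 'hand_eye': array([[ 1.53912896e-04, -9.60712098e-01, -2.77546826e-01,
         6.94249970e+01],
       [ 9.99999710e-01, -5.93105349e-05,  7.59847277e-04,
         2.85915517e-01],
       [-7.46455923e-04, -2.77546862e-01,  9.60711810e-01,
        -1.42632190e+02],
       [ 0.00000000e+00,  0.00000000e+00,  0.00000000e+00,
         1.00000000e+00]])}
```

View pics/scene0.png

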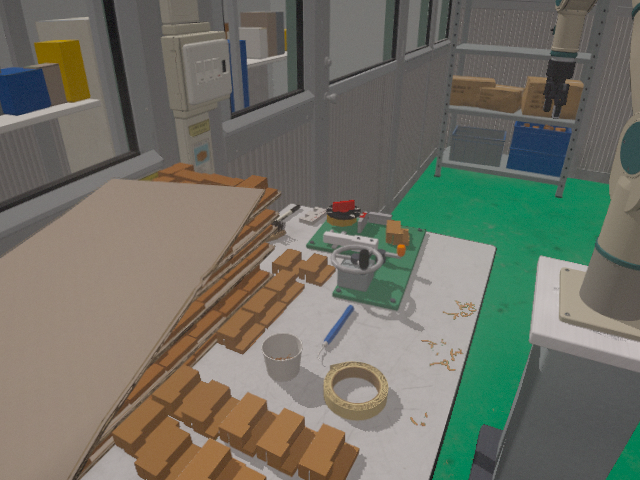

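View pics/top0.png

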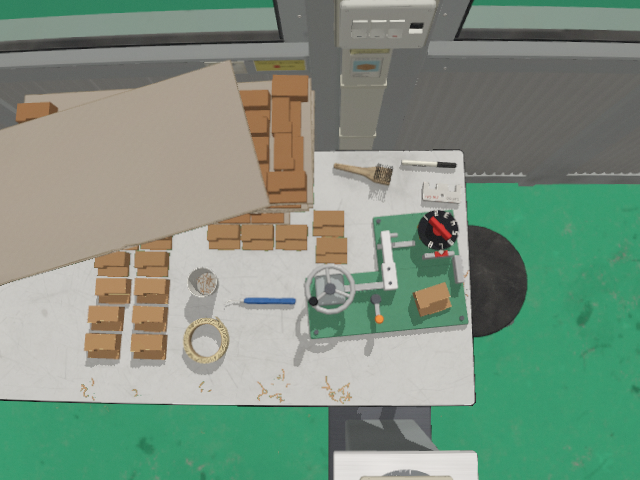

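The scene view shows the jig to the robot's front, with cup, tape and deburr tool on its left. In the top view the jig spans about (305-467, 210-337): collar (439,230), wheel (330,288) with its knob at (313,301), lever knob (379,319), cover (432,299). I'll enlarge it.

Create h.py:
```python
import numpy as np, cv2
from cell import ctrl, cams
from scipy.spatial.transform import Rotation as R
def cam(n,pose=None):
    c=cams.calibration(n)
    K=np.array([[c['fx'],0,c['cx']],[0,c['fy'],c['cy']],[0,0,1]]);D=np.array([c['k1'],0,0,0])
    if 'rvec' in c: Rm=cv2.Rodrigues(c['rvec'])[0];t=c['tvec']
    else:
        p,r=pose;T=np.eye(4);T[:3,:3]=R.from_euler('xyz',r).as_matrix();T[:3,3]=p
        M=np.linalg.inv(T@c['hand_eye']);Rm=M[:3,:3];t=M[:3,3]
    return K,D,Rm,t
def proj(P,n,pose=None):
    K,D,Rm,t=cam(n,pose)
    return cv2.projectPoints(np.array(P,float).reshape(-1,3),cv2.Rodrigues(Rm)[0],np.array(t,float),K,D)[0].reshape(-1,2)
def unproj(uv,z,n,pose=None):
    K,D,Rm,t=cam(n,pose)
    u=cv2.undistortPointsIter(np.array(uv,float).reshape(-1,1,2),K,D,None,None,(3,50,1e-9)).reshape(-1,2)
    d=np.c_[u,np.ones(len(u))]@Rm; o=-Rm.T@np.array(t)
    return o+d*((np.broadcast_to(z,len(u))-o[2])/d[:,2])[:,None]
def J2W(P,j): # j=x,y,yaw
    P=np.array(P,float).reshape(-1,3);c,s=np.cos(j[2]),np.sin(j[2])
    return np.c_[j[0]+c*P[:,0]-s*P[:,1],j[1]+s*P[:,0]+c*P[:,1],P[:,2]]
```

Run:
```python
from h import *
im=cv2.imread('pics/top0.png')
cv2.imwrite('pics/topc.png',cv2.resize(im[205:345,298:478],None,fx=4.4,fy=4.25,interpolation=cv2.INTER_CUBIC))
# jig fit, green mask
hsv=cv2.cvtColor(im,cv2.COLOR_BGR2HSV)
print(hsv[325,340],hsv[240,390],hsv[420,100])
```

```text
[ 73 101 116] [ 57  14 181] [ 76 151 152]
```

View pics/topc.png

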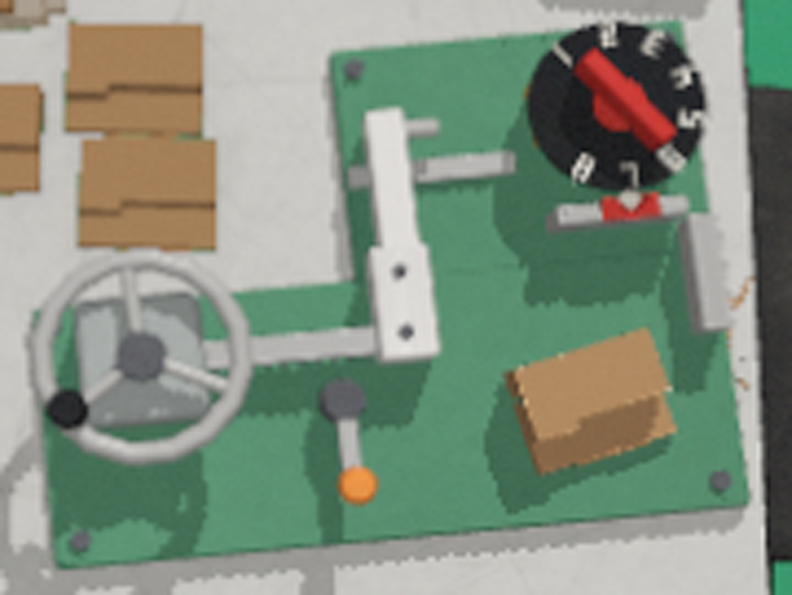

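The crop shows the collar with 7 at the index, the wing along (590,60)-(660,140), wheel knob (68,409), hub (141,355), lever knob (357,483), cover top face with corners near (510,375), (648,330), (668,388), (535,435), about 0.3 rad askew.

Run:
```python
from h import *
from scipy.optimize import least_squares
f=lambda q:np.array(q,float)/[4.4,4.25]+[298,205]
P=[(-95,210,12),(-95,-150,12),(172,40,12),(10,155,77),(172,-150,12)]
px=f([(58,567),(748,505),(330,52),(141,355),(682,22)])
r=least_squares(lambda j:(proj(J2W(P,j),'top')-px).ravel(),[600,-200,0],x_scale=[100,100,.1],loss='soft_l1')
print(r.x,r.fun.reshape(-1,2).round(1))
j=r.x
W=lambda q,z:unproj(f(q),z,'top')
def toJ(w): c,s=np.cos(j[2]),np.sin(j[2]);d=w[:,:2]-j[:2];return np.c_[c*d[:,0]+s*d[:,1],-s*d[:,0]+c*d[:,1]]
for nm,q,z in[('wheelknob',[(68,409)],115),('lever',[(357,483)],64),('pivot',[(342,398)],40),('wing',[(590,60),(660,140)],77.5),('index',[(632,205)],47),
  ('cover',[(510,375),(648,330),(668,388),(535,435)],44),('jaw',[(405,360)],55)]:
    w=W(q,z);print(nm,w.round(1).tolist(),'J',toJ(w).round(1).tolist())
def e(c):
  Q=[(29,37,44),(29,-37,44),(-11,-37,44),(-11,37,44)]
  return (proj(J2W(Q,c),'top')-f([(510,375),(648,330),(668,388),(535,435)])).ravel()
c=least_squares(e,[j[0]-40,j[1]-90,.3],x_scale=[10,10,.1]);print('cov',c.x,c.fun.round(1),toJ(c.x[None,:2]),c.x[2]-j[2])
print('nest',J2W([31,-93,12],j),'collar',J2W([120,-100,0],j),'wheel',J2W([10,155,0],j),'lp',J2W([-20,55,0],j))
```

Add to h.py:
```python
JIG=np.array([513.0,6.8,0.088])
def tgt(jx,jy,z,yawJ):
    s=ctrl.read_state();p=np.array(s['eef_pos']);Rm=R.from_euler('xyz',s['tool_rot'])
    w=J2W([jx,jy,z],JIG)[0];G=R.from_euler('xyz',[np.pi,0,JIG[2]+yawJ])
    print('t',round(s['clock'],2),'p',p.round(1),'dtool',Rm.inv().apply(w-p).round(1),'rot',(Rm.inv()*G).as_rotvec().round(3),'q',np.array(s['qpos']).round(2),'F',s['force'].round(1))
def here():
    s=ctrl.read_state();p=np.array(s['eef_pos']);d=p[:2]-JIG[:2];c,q=np.cos(JIG[2]),np.sin(JIG[2])
    print('J',(c*d[0]+q*d[1]).round(1),(-q*d[0]+c*d[1]).round(1),p[2].round(1),'yawJ',s['tool_rot'][2]-JIG[2])
```

```bash
python3 -c "
from h import *
tgt(-95,-80,120,0)"
```

```text
t 0.1 p [ 187.5 -621.8  230.5] dtool [ 383.8 -448.7  111.2] rot [-0.002  0.     0.205] q [ 1.21  0.63  0.04  1.52 -0.03  1.   -0.02] F [ 0.2  0.  -0.4]
```

The rows are not in the units I measure in: shifts go in shares of 50 mm and turns go in shares of 4 rad. I convert before sending: -35 mm is -0.7, 30 mm is 0.6.

Call:
{"api": "creep_tool", "payload": {"steps": "0.6,-0.7,0.1,0,0,0,45;0.6,-0.7,0.1,0,0,0,45;0.6,-0.7,0.1,0,0,0,45;0.6,-0.7,0.1,0,0,0,45;0.6,-0.7,0.1,0,0,0,45;0.6,-0.7,0.1,0,0,0,45;0.6,-0.7,0.1,0,0,0,45;0.6,-0.7,0.1,0,0,0,45;0.6,-0.7,0.1,0,0,0,45;0.6,-0.7,0.1,0,0,0,45;0.6,-0.7,0.1,0,0,0,45;0.6,-0.7,0.1,0,0,0,45"}}

```text
clock: 1.3
eef_pos: [411.5, -114.6, 171.1]
tool_rot: [3.142, 0.0, 0.293]
force: [1.7, -1.1, 0.2]
width: 45.1
gripper_force: 0.0
```

```bash
python3 -c "
from h import *
tgt(-95,-80,120,0)"
```

```text
t 1.3 p [ 411.5 -114.6  171.1] dtool [ 22.9 -27.9  51.1] rot [0.    0.    0.205] q [ 0.19  0.42  0.03  2.18 -0.02  0.55 -1.05] F [ 1.7 -1.1  0.2]
```

Converted, -28 mm is -0.56, 23 mm is 0.46, 0.105 rad is 0.0263.

Call:
{"api": "creep_tool", "payload": {"steps": "0.46,-0.56,0.4,0,0,0,45;0,0,0.3,0,0,0.0263,45;0,0,0.32,0,0,0.025,45;0,0,0,0,0,0,45"}}

```text
clock: 1.7
eef_pos: [423.7, -82.2, 118.8]
tool_rot: [-3.141, 0.004, 0.089]
force: [-0.1, 0.5, -0.1]
width: 44.8
gripper_force: 0.0
```

```bash
python3 -c "
from h import *
here();tgt(-95,-80,17,0)
s=ctrl.read_state();cv2.imwrite('pics/w1.png',cams.get_image('wrist'));print(s['eef_pos'],s['tool_rot'])"
```

```text
J -96.8 -80.8 118.8 yawJ 0.000528990692380743
t 1.7 p [423.7 -82.2 118.8] dtool [  2.2  -0.8 101.8] rot [-0.001  0.004  0.001] q [ 0.07  0.53  0.07  2.21 -0.09  0.41 -1.26] F [-0.1  0.5 -0.1]
[423.70232697 -82.22599118 118.79199808] [-3.14100907  0.00406969  0.08852899]
```

View pics/w1.png

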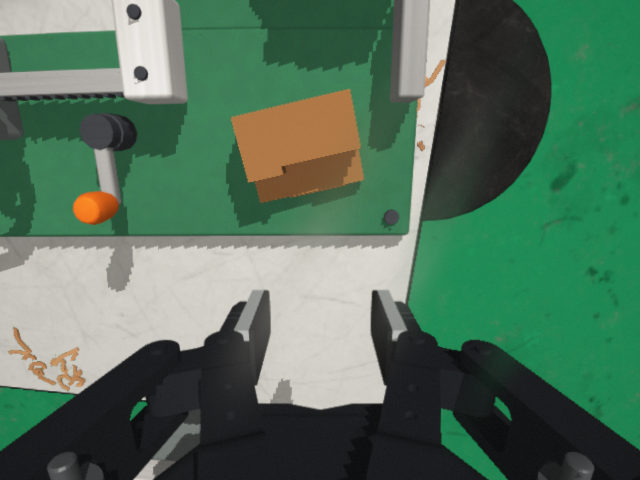

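Wrist view: two open fingers, cover top face corners (232,117), (350,90), (360,150), (245,182); nothing between them and the cover.

Run:
```python
from h import *
pose=([423.7,-82.2,118.8],[-3.141,.004,.0885])
w=unproj([(232,117),(350,90),(360,150),(245,182)],44,'wrist',pose)
c,s=np.cos(JIG[2]),np.sin(JIG[2]);d=w[:,:2]-JIG[:2];print(np.c_[c*d[:,0]+s*d[:,1],-s*d[:,0]+c*d[:,1]].round(1))
w=unproj([(391,217),(411,235)],12,'wrist',pose);d=w[:,:2]-JIG[:2];print(np.c_[c*d[:,0]+s*d[:,1],-s*d[:,0]+c*d[:,1]].round(1))
```

```text
[[ -11.7  -29.1]
 [   3.1  -98.7]
 [ -30.8 -105.6]
 [ -50.1  -34.7]]
[[ -78.9 -133.4]
 [ -92.5 -149.1]]
```

Call:
{"api": "creep_tool", "payload": {"steps": "0.04,-0.02,0.7,0,0,0,45;0,0,0.7,0,0,0,45;0,0,0.6,0,0,0,45;0,0,0.1,0,0,0,45;0,0,0,0,0,0,45"}}

```text
clock: 2.25
eef_pos: [424.1, -78.8, 36.0]
tool_rot: [-3.13, 0.013, 0.088]
force: [-0.1, 0.5, 0.9]
width: 45.0
gripper_force: 0.0
```

```bash
python3 -c "
from h import *
here()"
```

```text
J -96.1 -77.4 36.0 yawJ -0.00040483583565933956
```

Call:
{"api": "creep_tool", "payload": {"steps": "0,0,0,0,0,0,45;0,0,0,0,0,0,45"}}

```text
clock: 2.45
eef_pos: [424.6, -78.7, 36.9]
tool_rot: [-3.13, 0.011, 0.088]
force: [1.0, 0.3, -0.1]
width: 44.9
gripper_force: 0.0
```

```bash
python3 -c "
from h import *
here();tgt(-93,-78,13,0)"
```

```text
J -95.5 -77.4 36.9 yawJ -0.00025427385498902333
t 2.45 p [424.6 -78.7  36.9] dtool [ 2.8  0.9 23.8] rot [-0.012  0.011 -0.   ] q [ 0.    0.72  0.18  2.25 -0.58  0.24 -0.78] F [ 1.   0.3 -0.1]
```

Converted, 13 mm is 0.26, 12 mm is 0.24, -0.012 rad is -0.003.

Call:
{"api": "creep_tool", "payload": {"steps": "0.26,0,0,-0.003,0.0028,0,45;0.24,0,0,0,0,0,45;0.1,0,0.1,0,0,0,45;0,0,0,0,0,0,45"}}

```text
clock: 2.85
eef_pos: [455.1, -75.7, 30.6]
tool_rot: [3.141, 0.0, 0.088]
force: [-0.4, 1.0, -0.3]
width: 44.5
gripper_force: 0.0
```

```bash
python3 -c "
from h import *
here();tgt(-64,-80,25,0)"
```

```text
J -64.9 -77.1 30.6 yawJ 0.00012055255725948455
t 2.85 p [455.1 -75.7  30.6] dtool [0.9 2.9 5.6] rot [0.001 0.    0.   ] q [-0.04  0.75  0.21  2.18 -0.58  0.26 -0.8 ] F [-0.4  1.  -0.3]
```

Converted, 6 mm is 0.12, 5 mm is 0.1.

Call:
{"api": "creep_tool", "payload": {"steps": "0,0.02,0.1,0,0,0,45;0.12,0,0,0,0,0,45;0.12,0,0,0,0,0,45;0.12,0,0,0,0,0,45;0.12,0,0,0,0,0,45;0.12,0,0,0,0,0,45;0.12,0,0,0,0,0,45;0.12,0,0,0,0,0,45;0.12,0,0,0,0,0,45;0.12,0,0,0,0,0,45;0.12,0,0,0,0,0,45;0,0,0,0,0,0,45"}}

```text
clock: 4.05
eef_pos: [515.0, -71.7, 25.8]
tool_rot: [3.14, -0.0, 0.087]
force: [-0.4, 0.9, -0.0]
width: 44.9
gripper_force: 0.0
```

```bash
python3 -c "
from h import *
here();tgt(9,-78,25,0)
s=ctrl.read_state();cv2.imwrite('pics/w2.png',cams.get_image('wrist'));print(s['eef_pos'],s['tool_rot'])"
```

```text
J -4.9 -78.4 25.8 yawJ -0.0005357975961658712
t 4.05 p [515.  -71.7  25.8] dtool [13.9 -0.4  0.8] rot [ 0.001 -0.    -0.001] q [-0.11  0.8   0.29  2.03 -0.57  0.39 -0.85] F [-0.4  0.9 -0. ]
[515.01466042 -71.73443936  25.83071031] [ 3.14043256e+00 -4.29316517e-05  8.74642024e-02]
```

View pics/w2.png

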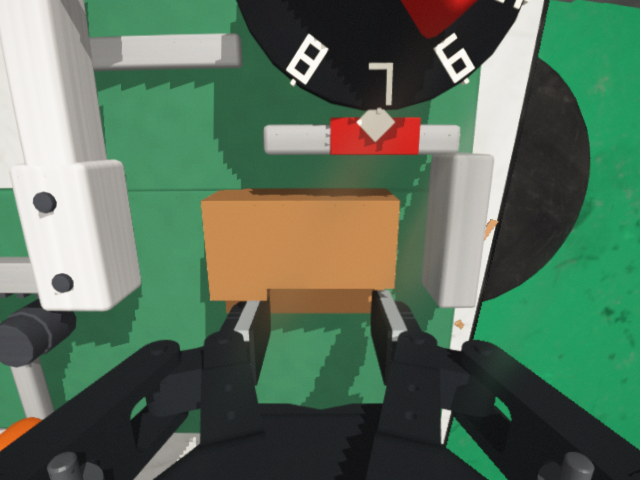

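The cover is now square in front of the fingers (about 202-398 px wide), the back stop at row 140, gap still visible; 7 is at the index. I'll push the rest of the way.

Converted, 4 mm is 0.08, 3 mm is 0.06.

Call:
{"api": "creep_tool", "payload": {"steps": "0.08,0,0,0,0,0,45;0.08,0,0,0,0,0,45;0.06,0,0,0,0,0,45;0.04,0,0,0,0,0,45;0.02,0,0,0,0,0,45;0,0,0,0,0,0,45;0,0,0,0,0,0,45"}}

```text
clock: 4.8
eef_pos: [527.6, -70.6, 25.8]
tool_rot: [3.141, 0.001, 0.087]
force: [-0.8, -0.2, 0.4]
width: 44.9
gripper_force: 0.0
```

```bash
python3 -c "
from h import *
here()"
```

```text
J 7.8 -78.4 25.8 yawJ -0.0010931259375500935
```

Converted, 2 mm is 0.04.

Call:
{"api": "creep_tool", "payload": {"steps": "0.04,0,0,0,0,0,45;0,0,0,0,0,0,45;0.04,0,0,0,0,0,45;0,0,0,0,0,0,45"}}

```text
clock: 5.2
eef_pos: [531.0, -70.3, 25.7]
tool_rot: [3.141, 0.003, 0.087]
force: [-1.6, -0.5, 1.4]
width: 45.3
gripper_force: 1.0
```

```bash
python3 -c "
from h import *
here()"
```

```text
J 11.2 -78.4 25.7 yawJ -0.0010318268676245135
```

Converted, 2 mm is 0.04.

Call:
{"api": "creep_tool", "payload": {"steps": "0.04,0,0,0,0,0,45;0,0,0,0,0,0,45;0,0,0,0,0,0,45"}}

```text
clock: 5.5
eef_pos: [531.1, -70.2, 25.6]
tool_rot: [-3.141, 0.006, 0.087]
force: [-5.5, -0.1, 3.5]
width: 45.1
gripper_force: 2.9
```

```bash
python3 -c "
from h import *
here()
s=ctrl.read_state();im=cams.get_image('wrist');print(s['eef_pos'],s['tool_rot'])
cv2.imwrite('pics/w3.png',im[100:340,160:500])"
```

```text
J 11.2 -78.3 25.6 yawJ -0.0014083698486790086
[531.05055949 -70.21494975  25.55442124] [-3.14119143  0.00587496  0.08659163]
```

View pics/w3.png

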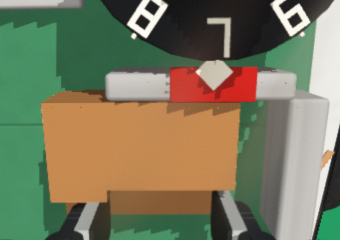

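The cover sits flat against the back stop, and force rose. Backing off, up, and over to the collar.

Converted, -45 mm is -0.9, -35 mm is -0.7, -0.15 rad is -0.0375.

Call:
{"api": "creep_tool", "payload": {"steps": "-0.12,0,0,0,0,0,45;0,0,-0.7,0,0,0,50;0,0,-0.9,0,0,0,50;0.4,0.2,-0.3,0,0,-0.0375,50;0.4,0,0,0,0,-0.0375,50;0.4,0,0,0,0,-0.0375,50;0.4,0,0,0,0,-0.0375,50;0,0,0,0,0,0,50"}}

```text
clock: 6.35
eef_pos: [606.7, -54.0, 120.9]
tool_rot: [3.14, -0.003, 0.691]
force: [0.3, 0.1, -0.2]
width: 50.0
gripper_force: 0.0
```

```bash
python3 -c "
from h import *
here();tgt(120,-100,120,0.61)"
```

```text
J 88.0 -68.8 120.9 yawJ 0.6028594663726133
t 6.35 p [606.7 -54.  120.9] dtool [ 8.7 43.8  1. ] rot [ 0.001 -0.003 -0.007] q [-0.13  0.72  0.29  1.74 -0.29  0.71 -0.57] F [ 0.3  0.1 -0.2]
```

Converted, 44 mm is 0.88, 9 mm is 0.18.

Call:
{"api": "creep_tool", "payload": {"steps": "0.18,0.88,0,0,0,0,50;0,0,0,0,0,0,50"}}

```text
clock: 6.55
eef_pos: [641.6, -90.0, 121.2]
tool_rot: [3.135, 0.0, 0.68]
force: [-0.1, -0.6, 0.6]
width: 50.0
gripper_force: 0.0
```

```bash
python3 -c "
from h import *
here();tgt(120,-100,59,0.61)
s=ctrl.read_state();im=cams.get_image('wrist');pose=(s['eef_pos'],s['tool_rot'])
hsv=cv2.cvtColor(im,cv2.COLOR_BGR2HSV);m=(((hsv[...,0]<6)|(hsv[...,0]>174))&(hsv[...,1]>170)&(hsv[...,2]>110)).astype(np.uint8)
n,l,st,ce=cv2.connectedComponentsWithStats(m)
for i in range(1,n):
  if st[i,4]>300: print(st[i],cv2.minAreaRect(np.argwhere(l==i)[:,::-1].astype(np.float32)))
print('exp',proj(J2W([[120,-100,77.5]],JIG),'wrist',pose))
cv2.imwrite('pics/w4.png',im)"
```

```text
J 119.6 -107.8 121.2 yawJ 0.591912959678014
t 6.55 p [641.6 -90.  121.2] dtool [ 4.7 -6.6 62.1] rot [ 0.007  0.    -0.018] q [-0.08  0.77  0.3   1.63 -0.29  0.78 -0.55] F [-0.1 -0.6  0.6]
[ 286  200   44  105 2646] ((308.39837646484375, 251.0087890625), (102.63999938964844, 43.560001373291016), 73.73979187011719)
exp [[308.71244685 262.57897532]]
```

View pics/w4.png

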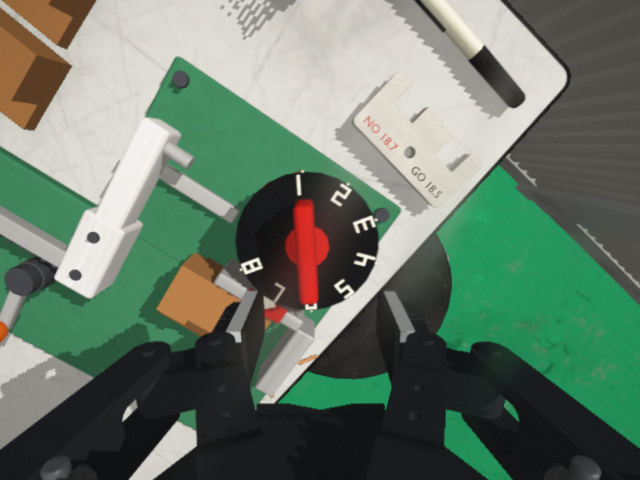

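The wing lies along tool x at (303,200)-(309,305), within a few mm of the gripper's centre line. Descending onto it and pinching.

Converted, 30 mm is 0.6, 28 mm is 0.56, -0.03 rad is -0.0075.

Call:
{"api": "creep_tool", "payload": {"steps": "0.1,-0.14,0,0.0015,0,-0.0075,45;0,0,0,0,0,0,45;0,0,0.6,0,0,0,45;0,0,0.56,0,0,0,45;0,0,0.08,0,0,0,45;0,0,0,0,0,0,45;0,0,0,0,0,0,0;0,0,0,0,0,0,0;0,0,0,0,0,0,0;0,0,0,0,0,0,0"}}

```text
clock: 7.6
eef_pos: [642.0, -79.6, 60.9]
tool_rot: [3.137, -0.002, 0.715]
force: [5.8, -5.1, -3.2]
width: 9.5
gripper_force: 60.7
```

```bash
python3 -c "
from h import *
here();tgt(120,-100,58,0.628-1.885)"
```

```text
J 120.9 -97.4 60.9 yawJ 0.6272573211839808
t 7.6 p [642.  -79.6  60.9] dtool [-2.2  1.5  2.9] rot [ 1.000e-03 -6.000e-03  1.884e+00] q [-0.07  0.85  0.25  1.66 -0.31  0.67 -0.51] F [ 5.8 -5.1 -3.2]
```

Converted, 0.14 rad is 0.035.

Call:
{"api": "creep_tool", "payload": {"steps": "0,0,0,0,0,0.035,0;0,0,0,0,0,0.035,0;0,0,0,0,0,0.035,0;0,0,0,0,0,0.035,0;0,0,0,0,0,0.035,0;0,0,0,0,0,0.035,0"}}

```text
clock: 8.2
eef_pos: [641.6, -78.1, 60.9]
tool_rot: [-3.141, -0.004, -0.129]
force: [4.9, -3.9, -2.7]
width: 9.9
gripper_force: 60.8
```

```bash
python3 -c "
from h import *
here();tgt(120,-100,58,0.628-1.885)"
```

```text
J 120.6 -95.9 60.9 yawJ -0.2169938590445674
t 8.2 p [641.6 -78.1  60.9] dtool [0.3 4.2 2.9] rot [-0.002 -0.003  1.04 ] q [-0.2   0.89  0.48  1.67 -0.57  0.73 -1.14] F [ 4.9 -3.9 -2.7]
```

Converted, 0.13 rad is 0.0325.

Call:
{"api": "creep_tool", "payload": {"steps": "0,0,0,0,0,0.0325,0;0,0,0,0,0,0.0325,0;0,0,0,0,0,0.0325,0;0,0,0,0,0,0.0325,0;0,0,0,0,0,0.0325,0;0,0,0,0,0,0.0325,0;0,0,0,0,0,0.0325,0;0,0,0,0,0,0.0325,0;0,0,0,0,0,0,0"}}

```text
clock: 9.1
eef_pos: [642.8, -76.6, 60.9]
tool_rot: [-3.137, -0.002, -1.165]
force: [6.9, -1.7, -2.3]
width: 9.4
gripper_force: 60.9
```

```bash
python3 -c "
from h import *
here();tgt(120,-100,58,0.628-1.885)"
```

```text
J 121.9 -94.5 60.9 yawJ -1.253086442391813
t 9.1 p [642.8 -76.6  60.9] dtool [4.6 3.6 2.9] rot [-0.005 -0.002  0.004] q [-0.33  0.97  0.74  1.67 -0.84  0.85 -1.95] F [ 6.9 -1.7 -2.3]
```

Converted, -45 mm is -0.9, -30 mm is -0.6, -0.1 rad is -0.025.

Call:
{"api": "creep_tool", "payload": {"steps": "0,0,0,0,0,0,40;0,0,0,0,0,0,40;0,0,0,0,0,0,40;0,0,-0.6,0,0,0,50;0,0,-0.9,0,0,0,50;0,0,-0.4,0,0,-0.025,50;0,0,0,0,0,-0.025,50"}}

```text
clock: 9.8
eef_pos: [640.0, -77.2, 157.6]
tool_rot: [-3.14, 0.002, -0.959]
force: [0.0, -0.8, -0.5]
width: 49.8
gripper_force: 0.0
```

```bash
python3 -c "
from h import *
here();tgt(-16,191,155,-0.6)
s=ctrl.read_state();im=cams.get_image('wrist')
cv2.imwrite('pics/w5.png',im)"
```

```text
J 119.1 -94.8 157.6 yawJ -1.0472473576953065
t 9.8 p [640.  -77.2 157.6] dtool [-315.1  -25.9    3.1] rot [-0.002  0.001 -0.447] q [-0.35  0.83  0.78  1.62 -0.68  0.98 -1.86] F [ 0.  -0.8 -0.5]
```

View pics/w5.png

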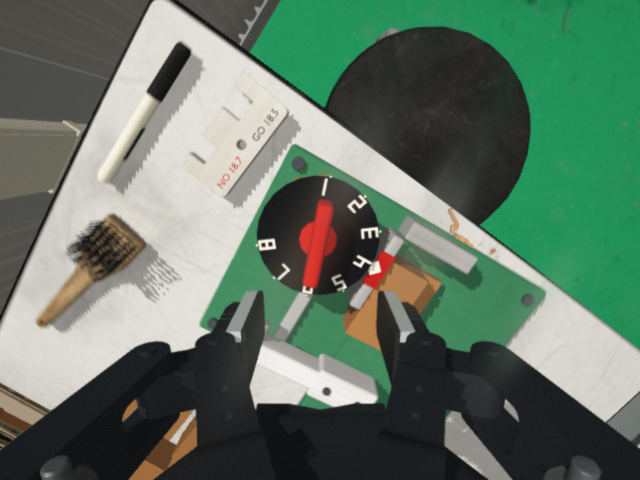

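4 stands at the index mark (375,267), the cover still home. Going to the handwheel knob.

Converted, -45 mm is -0.9, -40 mm is -0.8, -0.15 rad is -0.0375.

Call:
{"api": "creep_tool", "payload": {"steps": "-0.9,-0.08,0,0,0,0,45;-0.9,-0.08,0,0,0,0,45;-0.9,-0.08,0,0,0,0,45;-0.9,-0.08,0,0,0,0,45;-0.9,-0.08,0,0,0,0,45;-0.9,-0.08,0,0,0,0,45;-0.8,-0.04,0,0,0,-0.0375,45;0,0,0,0,0,-0.0375,45;0,0,0,0,0,-0.0375,45;0,0,0,0,0,-0.0375,45;0,0,0,0,0,-0.0375,45;0,0,0,0,0,-0.0375,45"}}

```text
clock: 11.05
eef_pos: [481.9, 193.1, 155.2]
tool_rot: [-3.138, 0.007, -0.059]
force: [-0.0, 0.4, -0.5]
width: 44.9
gripper_force: 0.0
```

Call:
{"api": "creep_tool", "payload": {"steps": "0,0,0,0,0,-0.0375,45;0,0,0,0,0,0,45"}}

```text
clock: 11.25
eef_pos: [482.0, 193.0, 155.4]
tool_rot: [-3.137, 0.006, 0.086]
force: [0.2, -0.0, -0.7]
width: 44.9
gripper_force: 0.0
```

```bash
python3 -c "
from h import *
here();tgt(-16.1,191.4,155,0)
s=ctrl.read_state();im=cams.get_image('wrist');pose=(s['eef_pos'],s['tool_rot'])
g=im.max(2)<45
print('exp knob top',proj(J2W([[-16.1,191.4,115]],JIG),'wrist',pose))
cv2.imwrite('pics/w6.png',im)"
```

```text
J -14.5 188.3 155.4 yawJ -0.002368069387334165
t 11.25 p [482.  193.  155.4] dtool [-1.6 -3.1  0.5] rot [-0.005  0.006 -0.002] q [-0.79  0.61  0.54  1.96 -0.49  0.7  -1.43] F [ 0.2 -0.  -0.7]
exp knob top [[313.76380229 274.90678394]]
```

View pics/w6.png

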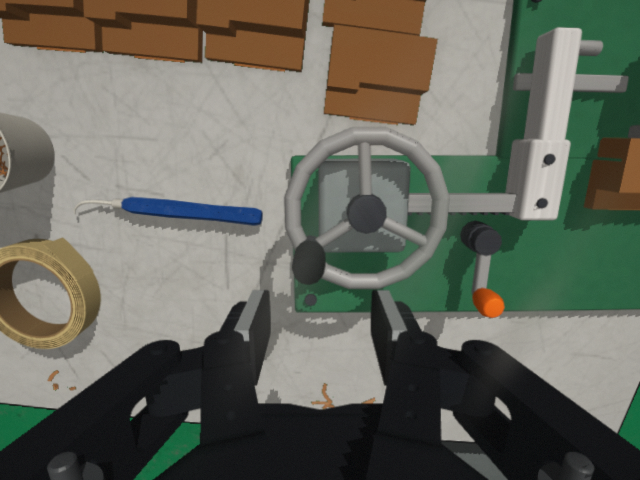

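Handwheel knob at about (309,262), hub (367,213), lever knob (488,302). Descending onto the knob.

Converted, 36 mm is 0.72, 32 mm is 0.64, 0.006 rad is 0.0015.

Call:
{"api": "creep_tool", "payload": {"steps": "0,-0.1,0,-0.0013,0.0015,0,45;0,0,0.72,0,0,0,45;0,0,0.64,0,0,0,45;0,0,0.1,0,0,0,45;0,0,0,0,0,0,45;0,0,0,0,0,0,0;0,0,0,0,0,0,0;0,0,0,0,0,0,0;0,0,0,0,0,0,0"}}

```text
clock: 12.2
eef_pos: [483.1, 199.2, 84.1]
tool_rot: [-3.14, -0.004, 0.087]
force: [-1.8, 2.2, 6.3]
width: 18.1
gripper_force: 58.7
```

```bash
python3 -c "
from h import *
here();tgt(10,155,83,0)"
```

```text
J -12.9 194.3 84.1 yawJ -0.0008591593197676828
t 12.2 p [483.1 199.2  84.1] dtool [22.9 39.3  1.1] rot [-0.001 -0.004 -0.001] q [-0.73  0.72  0.44  2.01 -0.59  0.54 -1.36] F [-1.8  2.2  6.3]
```

Run:
```python
from h import *
pose=([482,193,155.4],[-3.137,.006,.086])
for z in(43,55):
  w=unproj([(570,140),(555,218),(515,218)],z,'wrist',pose);c,s=np.cos(JIG[2]),np.sin(JIG[2]);d=w[:,:2]-JIG[:2];print(z,np.c_[c*d[:,0]+s*d[:,1],-s*d[:,0]+c*d[:,1]].round(1).tolist())
th=np.arctan2(39.3,-22.9)-0.2*np.arange(24)
p=45*np.c_[np.cos(th),-np.sin(th)]
print(np.c_[np.arange(1,24),np.diff(p,axis=0)].round(1).tolist())
```

```text
43 [[58.5, 8.7], [1.3, 9.4], [1.3, 40.6]]
55 [[58.4, 17.1], [3.9, 17.8], [3.8, 47.5]]
[[1.0, 8.2, -3.7], [2.0, 8.8, -2.0], [3.0, 9.0, -0.2], [4.0, 8.9, 1.5], [5.0, 8.4, 3.3], [6.0, 7.6, 4.9], [7.0, 6.4, 6.3], [8.0, 5.1, 7.4], [9.0, 3.5, 8.3], [10.0, 1.8, 8.8], [11.0, -0.0, 9.0], [12.0, -1.8, 8.8], [13.0, -3.5, 8.3], [14.0, -5.1, 7.4], [15.0, -6.5, 6.2], [16.0, -7.6, 4.8], [17.0, -8.4, 3.2], [18.0, -8.9, 1.5], [19.0, -9.0, -0.3], [20.0, -8.7, -2.1], [21.0, -8.2, -3.8], [22.0, -7.3, -5.3], [23.0, -6.1, -6.6]]
```

Converted, 9 mm is 0.18, 8.9 mm is 0.178.

Call:
{"api": "creep_tool", "payload": {"steps": "0.164,-0.074,0,0,0,0,0;0.176,-0.04,0,0,0,0,0;0.18,-0.004,0,0,0,0,0;0.178,0.03,0,0,0,0,0;0.168,0.066,0,0,0,0,0;0.152,0.098,0,0,0,0,0"}}

```text
clock: 12.8
eef_pos: [535.6, 204.4, 84.2]
tool_rot: [-3.136, -0.007, 0.09]
force: [2.7, 9.0, 0.4]
width: 17.7
gripper_force: 58.5
```

```bash
python3 -c "
from h import *
here()"
```

```text
J 39.9 194.8 84.2 yawJ 0.0020940027406838035
```

Run:
```python
import numpy as np
th=0.944-0.2*np.arange(17)
p=45*np.c_[np.cos(th),-np.sin(th)]
print(np.diff(p,axis=0).round(1).tolist())
```

```text
[[6.7, 6.0], [5.4, 7.2], [3.9, 8.1], [2.2, 8.7], [0.4, 9.0], [-1.4, 8.9], [-3.1, 8.4], [-4.7, 7.6], [-6.2, 6.5], [-7.3, 5.2], [-8.2, 3.6], [-8.8, 1.9], [-9.0, 0.1], [-8.8, -1.7], [-8.3, -3.4], [-7.5, -5.0]]
```

Call:
{"api": "creep_tool", "payload": {"steps": "0.05,-0.08,0,0,0,0,0;0,0,0,0,0,0,0"}}

```text
clock: 13.0
eef_pos: [537.5, 203.3, 84.1]
tool_rot: [3.141, -0.006, 0.087]
force: [2.0, 0.4, 4.4]
width: 18.0
gripper_force: 60.0
```

```bash
python3 -c "
from h import *
here()"
```

```text
J 41.7 193.6 84.1 yawJ -0.001350959608692831
```

Converted, 9 mm is 0.18, 8.8 mm is 0.176.

Call:
{"api": "creep_tool", "payload": {"steps": "0.128,0.126,0,0,0,0,0;0.102,0.148,0,0,0,0,0;0.072,0.166,0,0,0,0,0;0.04,0.176,0,0,0,0,0;0,0.18,0,0,0,0,0;-0.034,0.176,0,0,0,0,0;0,0,0,0,0,0,0"}}

```text
clock: 13.7
eef_pos: [556.4, 153.7, 84.1]
tool_rot: [3.139, -0.004, 0.084]
force: [1.4, -1.2, 5.8]
width: 17.5
gripper_force: 60.1
```

```bash
python3 -c "
from h import *
here()"
```

```text
J 56.1 142.5 84.1 yawJ -0.0037227630563335945
```

Call:
{"api": "creep_tool", "payload": {"steps": "-0.078,0.16,0,0,0,0,0;-0.11,0.142,0,0,0,0,0;-0.136,0.118,0,0,0,0,0;-0.156,0.088,0,0,0,0,0;-0.17,0.056,0,0,0,0,0;0,0,0,0,0,0,0"}}

```text
clock: 14.3
eef_pos: [525.0, 122.3, 84.0]
tool_rot: [3.139, -0.003, 0.084]
force: [-0.0, -4.2, 9.9]
width: 17.8
gripper_force: 60.6
```

```bash
python3 -c "
from h import *
here()"
```

```text
J 22.1 114.0 84.0 yawJ -0.0036527888721905877
```

Converted, -4.5 mm is -0.09, 0.8 mm is 0.016.

Call:
{"api": "creep_tool", "payload": {"steps": "-0.09,0.016,0,0,0,0,0;-0.09,0.008,0,0,0,0,0;-0.09,-0.004,0,0,0,0,0;0,0,0,0,0,0,0"}}

```text
clock: 14.7
eef_pos: [517.1, 120.8, 84.2]
tool_rot: [3.137, -0.013, 0.085]
force: [9.5, -2.3, 0.1]
width: 17.8
gripper_force: 59.4
```

```bash
python3 -c "
from h import *
here()"
```

```text
J 14.1 113.2 84.2 yawJ -0.0032477939043532855
```

Call:
{"api": "creep_tool", "payload": {"steps": "-0.06,-0.008,0,0,0,0,0;0,0,0,0,0,0,0"}}

```text
clock: 14.9
eef_pos: [516.3, 120.8, 84.3]
tool_rot: [3.137, -0.017, 0.085]
force: [13.2, -1.7, -4.3]
width: 18.1
gripper_force: 59.1
```

```bash
python3 -c "
from h import *
here()"
```

```text
J 13.3 113.3 84.3 yawJ -0.0034548176389778418
```

Force is rising with no motion: the pin stop has probably been reached. Checking by camera.

The rows are not in the units I measure in: shifts go in shares of 50 mm and turns go in shares of 4 rad. I convert before sending: -40 mm is -0.8, -35 mm is -0.7.

Call:
{"api": "creep_tool", "payload": {"steps": "0.04,0,0,0,0,0,0;0,0,0,0,0,0,40;0,0,0,0,0,0,40;0,0,0,0,0,0,40;0,0,-0.7,0,0,0,40;0,0,-0.7,0,0,0,40;-0.8,0,0,0,0,0,40;-0.8,0,0,0,0,0,40;0,0,0,0,0,0,40"}}

```text
clock: 15.8
eef_pos: [422.7, 115.6, 151.9]
tool_rot: [-3.141, 0.009, 0.087]
force: [-0.7, 0.1, -0.3]
width: 39.8
gripper_force: 0.0
```

```bash
python3 -c "
from h import *
here();tgt(-64,55,125,0)
im=cams.get_image('top');cv2.imwrite('pics/top1.png',cv2.resize(im[205:345,298:478],None,fx=4.4,fy=4.25,interpolation=cv2.INTER_CUBIC))
print([(y,((proj(J2W([[x,y,43]],JIG),'top')[0]-[298,205])*[4.4,4.25]).round().tolist()) for x in(0,) for y in(-54.5,-52,-130)])"
```

```text
J -80.4 116.3 151.9 yawJ -0.0007793078186272562
t 15.8 p [422.7 115.6 151.9] dtool [16.7 61.3 26.8] rot [-0.     0.009 -0.001] q [-0.7   0.52  0.53  2.17 -0.49  0.57 -1.29] F [-0.7  0.1 -0.3]
[(-54.5, [556.0, 342.0]), (-52, [551.0, 342.0]), (-130, [704.0, 328.0])]
```

View pics/top1.png

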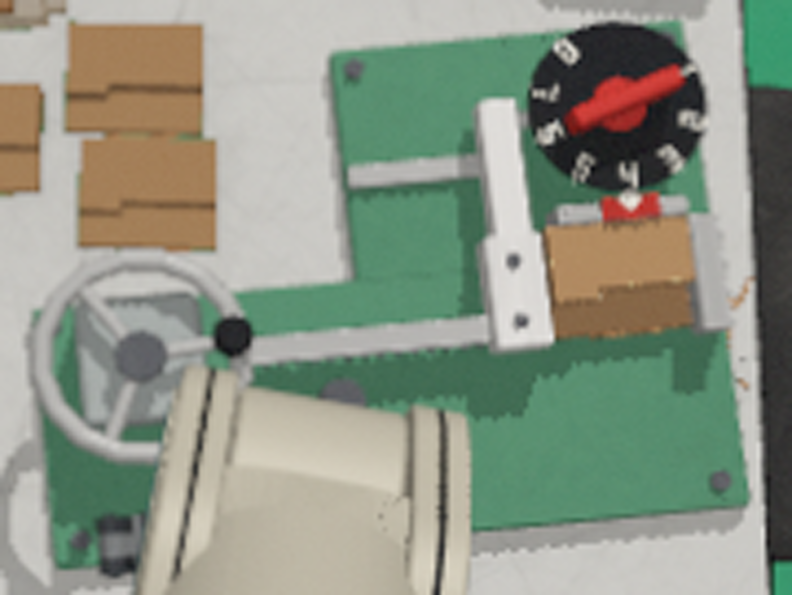

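The view shows 4 at the index, cover between the jaws against the stop, and the jaw edge at (552,342), as predicted for the pin stop (556). I'll check the wheel angle numerically from the knob blob.

Run:
```python
from h import *
def cen(im,x0,y0):
    # black knob: dark neutral blob near crop guess
    sub=im[y0-8:y0+9,x0-8:x0+9].max(2).astype(float);w=np.clip(70-sub,0,None);yy,xx=np.mgrid[y0-8:y0+9,x0-8:x0+9]
    return (w*xx).sum()/w.sum(),(w*yy).sum()/w.sum()
a=cv2.imread('pics/top0.png');b=cams.get_image('top');cv2.imwrite('pics/top2.png',b)
hub=unproj([(141/4.4+298,355/4.25+205)],77,'top')[0]
th=[]
for im,g in((a,(313,301)),(b,(351,284))):
    c=cen(im,*g);w=unproj([c],105,'top')[0]-hub;th.append(np.arctan2(w[1],w[0]));print(c,w,np.hypot(w[0],w[1]),th[-1]-JIG[2])
print('turned',(th[0]-th[1])%(2*np.pi))
# jaw displacement by matching the white block patch
t=cv2.cvtColor(a,cv2.COLOR_BGR2GRAY)[260:292,380:402]
# match in b
r=cv2.matchTemplate(cv2.cvtColor(b,cv2.COLOR_BGR2GRAY)[245:300,395:435],t,cv2.TM_CCOEFF_NORMED);_,v,_,l=cv2.minMaxLoc(r);print(v,l)
p0=np.array([391,276.]);p1=p0+[395+l[0]-380,245+l[1]-260]
for z in(43,55): w=unproj([p0,p1],z,'top');print(z,np.linalg.norm(w[1]-w[0]))
```

```text
(np.float64(313.10248635536686), np.float64(301.0946027895694)) [-28.22311339  35.38267587  28.        ] 45.26011357785329 2.1561048056574177
(np.float64(350.41159077468956), np.float64(283.90419869899466)) [  7.56070831 -42.97866205  28.        ] 43.63862625763606 -1.484660347574967
turned 3.6407651532323846
0.9338815212249756 (11, 13)
43 58.18336099250435
55 57.56053334674738
```

Converted, 45 mm is 0.9, 40 mm is 0.8.

Call:
{"api": "creep_tool", "payload": {"steps": "0.16,0.9,0,0,0,0,40;0.16,0.9,0,0,0,0,40;0.16,0.9,0,0,0,0,40;0.16,0.8,0,0,0,0,40;0,0,0,0,0,0,40;0,0,0,0,0,0,40"}}

```text
clock: 16.5
eef_pos: [478.6, -56.6, 152.5]
tool_rot: [3.14, -0.001, 0.084]
force: [-0.0, 0.9, -0.4]
width: 40.1
gripper_force: 0.0
```

Run:
```python
from h import *
here()
s=ctrl.read_state();im=cams.get_image('wrist');pose=(s['eef_pos'],s['tool_rot']);cv2.imwrite('pics/w7.png',im)
hsv=cv2.cvtColor(im,cv2.COLOR_BGR2HSV)
print('pred jaw(-54.5,43)',proj(J2W([[25,-54.5,43]],JIG),'wrist',pose),'cover L',proj(J2W([[25,-56,44]],JIG),'wrist',pose),'R',proj(J2W([[25,-130,44]],JIG),'wrist',pose),'seat',proj(J2W([[60,-93,44],[20,-93,44]],JIG),'wrist',pose))
for x in(30,45,52):
    u,v=proj(J2W([[x,-54.5,43]],JIG),'wrist',pose)[0].round().astype(int)
    print(x,u,v,[(u+k,*hsv[v,u+k]) for k in range(-14,16,1)])
    u,v=proj(J2W([[x,-130,43]],JIG),'wrist',pose)[0].round().astype(int)
    print('R',u,[(u+k,*hsv[v,u+k]) for k in range(-6,10,2)])
```

```text
J -39.8 -60.1 152.5 yawJ -0.003885993921633274
pred jaw(-54.5,43) [[310.67372212 151.57192677]] cover L [[312.77556016 151.58880493]] R [[417.8854888  151.46173021]] seat [[366.946258    98.32476729]
 [365.2446887  158.73487357]]
30 311 144 [(np.int64(297), np.uint8(17), np.uint8(8), np.uint8(237)), (np.int64(298), np.uint8(15), np.uint8(6), np.uint8(236)), (np.int64(299), np.uint8(18), np.uint8(5), np.uint8(236)), (np.int64(300), np.uint8(17), np.uint8(8), np.uint8(237)), (np.int64(301), np.uint8(18), np.uint8(5), np.uint8(237)), (np.int64(302), np.uint8(15), np.uint8(6), np.uint8(236)), (np.int64(303), np.uint8(19), np.uint8(9), np.uint8(229)), (np.int64(304), np.uint8(21), np.uint8(12), np.uint8(219)), (np.int64(305), np.uint8(15), np.uint8(13), np.uint8(198)), (np.int64(306), np.uint8(21), np.uint8(17), np.uint8(149)), (np.int64(307), np.uint8(62), np.uint8(32), np.uint8(104)), (np.int64(308), np.uint8(55), np.uint8(73), np.uint8(91)), (np.int64(309),
[... 5482 characters left out ...]
p.uint8(152), np.uint8(179)), (np.int64(323), np.uint8(14), np.uint8(152), np.uint8(179)), (np.int64(324), np.uint8(14), np.uint8(152), np.uint8(180)), (np.int64(325), np.uint8(14), np.uint8(151), np.uint8(179))]
R 420 [(np.int64(414), np.uint8(13), np.uint8(104), np.uint8(144)), (np.int64(416), np.uint8(19), np.uint8(14), np.uint8(151)), (np.int64(418), np.uint8(26), np.uint8(10), np.uint8(181)), (np.int64(420), np.uint8(21), np.uint8(10), np.uint8(185)), (np.int64(422), np.uint8(26), np.uint8(11), np.uint8(181)), (np.int64(424), np.uint8(19), np.uint8(12), np.uint8(177)), (np.int64(426), np.uint8(11), np.uint8(12), np.uint8(177)), (np.int64(428), np.uint8(13), np.uint8(10), np.uint8(180))]
```

The jaw edge (col 306) and cover edge (col 309) leave a gap of about 1.7 mm, with the cover flush at the fixed jaw: the carriage is at its pin stop. Now the lever.

Converted, -40 mm is -0.8, -37 mm is -0.74.

Call:
{"api": "creep_tool", "payload": {"steps": "-0.16,-0.8,0,0,0,0,40;-0.16,-0.8,0,0,0,0,40;-0.14,-0.74,0,0,0,0,40;0,0,0,0,0,0,40"}}

```text
clock: 16.95
eef_pos: [442.1, 66.7, 151.8]
tool_rot: [-3.139, 0.002, 0.099]
force: [0.1, -0.5, -0.9]
width: 39.8
gripper_force: 0.0
```

Run:
```python
from h import *
here();tgt(-64,56,40,0)
s=ctrl.read_state();im=cams.get_image('wrist');pose=(s['eef_pos'],s['tool_rot'])
hsv=cv2.cvtColor(im,cv2.COLOR_BGR2HSV);m=((abs(hsv[...,0].astype(int)-13)<5)&(hsv[...,1]>200)&(hsv[...,2]>170)).astype(np.uint8)
n,l,st,ce=cv2.connectedComponentsWithStats(m);i=1+st[1:,4].argmax();print(st[i],ce[i],'exp mid',proj(J2W([[-64.5,55,52],[-64.5,55,64]],JIG),'wrist',pose))
w=unproj([ce[i]],58,'wrist',pose)[0];d=w[:2]-JIG[:2];c,q=np.cos(JIG[2]),np.sin(JIG[2]);print(c*d[0]+q*d[1],-q*d[0]+c*d[1])
th=np.pi+np.arange(12)*np.pi/2/10;p=45*np.c_[np.cos(th),-np.sin(th)];print(np.diff(p,axis=0).round(1).tolist())
```

```text
J -65.3 65.9 151.8 yawJ 0.011144260911810505
t 16.95 p [442.1  66.7 151.8] dtool [  1.5  10.3 111.8] rot [-0.003  0.002  0.011] q [-0.57  0.53  0.51  2.15 -0.48  0.57 -1.18] F [ 0.1 -0.5 -0.9]
[331 232  15  24 206] [338.26213592 244.3592233 ] exp mid [[334.6688357  242.31875568]
 [335.32180136 247.06900411]]
-64.26567091660361 52.680285094202624
[[0.6, 7.0], [1.6, 6.9], [2.7, 6.5], [3.7, 6.0], [4.6, 5.4], [5.4, 4.6], [6.0, 3.7], [6.5, 2.7], [6.9, 1.6], [7.0, 0.6], [7.0, -0.6]]
```

Converted, 30 mm is 0.6, 4 mm is 0.08, 0.011 rad is 0.0028.

Call:
{"api": "creep_tool", "payload": {"steps": "0,0.08,0,0,0,0.0028,40;0,0,0.6,0,0,0,40;0,0,0,0,0,0,40"}}

```text
clock: 17.3
eef_pos: [443.8, 54.1, 120.9]
tool_rot: [3.14, 0.003, 0.074]
force: [-0.5, 0.8, 0.2]
width: 39.9
gripper_force: 0.0
```

Run:
```python
from h import *
here();tgt(-63.5,54.5,41,0)
```

```text
J -64.8 53.2 120.9 yawJ -0.014147769231853374
t 17.3 p [443.8  54.1 120.9] dtool [ 1.5 -1.5 79.9] rot [ 0.001  0.003 -0.014] q [-0.5   0.58  0.46  2.18 -0.53  0.5  -1.13] F [-0.5  0.8  0.2]
```

Converted, 38 mm is 0.76, 35 mm is 0.7.

Call:
{"api": "creep_tool", "payload": {"steps": "0.03,-0.03,0.76,0,0,0,40;0,0,0.7,0,0,0,40;0,0,0.12,0,0,0,40;0,0,0,0,0,0,40;0,0,0,0,0,0,0;0,0,0,0,0,0,0;0,0,0,0,0,0,0;0,0,0,0,0,0,0"}}

```text
clock: 18.1
eef_pos: [447.4, 56.9, 45.1]
tool_rot: [3.141, -0.004, 0.076]
force: [-1.8, -1.2, 7.0]
width: 16.3
gripper_force: 58.7
```

```bash
python3 -c "
from h import *
here()"
```

```text
J -60.9 55.7 45.1 yawJ -0.011682911642457633
```

Converted, 7 mm is 0.14, 6.9 mm is 0.138.

Call:
{"api": "creep_tool", "payload": {"steps": "0.012,0.14,0,0,0,0,0;0.032,0.138,0,0,0,0,0;0.054,0.13,0,0,0,0,0;0.074,0.12,0,0,0,0,0;0.092,0.108,0,0,0,0,0;0.108,0.092,0,0,0,0,0;0.12,0.074,0,0,0,0,0;0,0,0,0,0,0,0"}}

```text
clock: 18.9
eef_pos: [471.8, 22.2, 44.6]
tool_rot: [-3.137, 0.003, 0.081]
force: [-5.5, 6.4, 7.8]
width: 16.6
gripper_force: 59.6
```

```bash
python3 -c "
from h import *
here()"
```

```text
J -39.7 19.0 44.6 yawJ -0.007216994143194905
```

Converted, 7 mm is 0.14, 6.9 mm is 0.138.

Call:
{"api": "creep_tool", "payload": {"steps": "0.13,0.058,0,0,0,0,0;0.138,0.032,0,0,0,0,0;0.14,0.012,0,0,0,0,0;0.06,-0.006,0,0,0,0,0;0,0,0,0,0,0,0"}}

```text
clock: 19.4
eef_pos: [493.3, 18.3, 44.4]
tool_rot: [-3.138, 0.007, 0.08]
force: [-8.6, 4.3, 8.6]
width: 17.1
gripper_force: 61.1
```

```bash
python3 -c "
from h import *
here()"
```

```text
J -18.6 13.2 44.4 yawJ -0.00817434056529423
```

Converted, 4 mm is 0.08.

Call:
{"api": "creep_tool", "payload": {"steps": "0.08,0,0,0,0,0,0;0,0,0,0,0,0,0"}}

```text
clock: 19.6
eef_pos: [497.0, 18.3, 44.3]
tool_rot: [-3.138, 0.008, 0.08]
force: [-9.0, 4.2, 8.9]
width: 16.8
gripper_force: 60.9
```

```bash
python3 -c "
from h import *
here()"
```

```text
J -14.9 12.9 44.3 yawJ -0.008187276986175412
```

Call:
{"api": "creep_tool", "payload": {"steps": "0.04,0,0,0,0,0,0;0,0,0,0,0,0,0"}}

```text
clock: 19.8
eef_pos: [497.3, 18.3, 44.3]
tool_rot: [-3.137, 0.01, 0.08]
force: [-10.9, 3.8, 11.2]
width: 16.6
gripper_force: 61.1
```

```bash
python3 -c "
from h import *
here()"
```

```text
J -14.6 12.9 44.3 yawJ -0.00797969658606204
```

Firm end stop. Releasing, lifting clear and checking numerically.

Converted, -45 mm is -0.9, -35 mm is -0.7.

Call:
{"api": "creep_tool", "payload": {"steps": "0,0,0,0,0,0,0;0,0,0,0,0,0,40;0,0,0,0,0,0,40;0,0,0,0,0,0,40;0,0,-0.6,0,0,0,40;0,0,-0.9,0,0,0,40;-0.6,0,-0.7,0,0,0,40;-0.6,0,-0.4,0,0,0,40;0,0,0,0,0,0,40"}}

```text
clock: 20.7
eef_pos: [441.6, 11.3, 175.9]
tool_rot: [-3.141, -0.002, 0.074]
force: [1.1, 0.4, -0.4]
width: 40.2
gripper_force: 0.0
```

Run:
```python
from h import *
here();s=ctrl.read_state();im=cams.get_image('wrist');pose=(s['eef_pos'],s['tool_rot'])
hsv=cv2.cvtColor(im,cv2.COLOR_BGR2HSV)
m=((abs(hsv[...,0].astype(int)-13)<5)&(hsv[...,1]>200)&(hsv[...,2]>170)).astype(np.uint8)
n,l,st,ce=cv2.connectedComponentsWithStats(m);i=1+st[1:,4].argmax();print(st[i])
c,q=np.cos(JIG[2]),np.sin(JIG[2])
w=unproj([ce[i]],58,'wrist',pose)[0];d=w[:2]-JIG[:2];k=np.array([c*d[0]+q*d[1],-q*d[0]+c*d[1]]);v=k-[-20,55];print('knob',k,'lever',np.arctan2(v[1],v[0])%(2*np.pi)-np.pi)
# jaw gap again
for x in(30,50):
    u,r=proj(J2W([[x,-54.5,43]],JIG),'wrist',pose)[0].round().astype(int);print(u,r,[(int(hsv[r,a,1]),int(hsv[r,a,2])) for a in range(u-8,u+9)])
```

```text
J -70.7 10.7 175.9 yawJ -0.013626588342718599
[305 158  24  24 455]
knob [-18.77296559  12.30044817] lever 1.599524891091729
405 101 [(14, 226), (14, 213), (17, 198), (38, 140), (97, 95), (109, 89), (116, 88), (128, 106), (141, 170), (143, 168), (143, 168), (144, 166), (141, 168), (144, 167), (146, 168), (145, 167), (145, 169)]
406 72 [(12, 227), (13, 219), (13, 202), (25, 165), (86, 98), (112, 84), (119, 88), (131, 109), (139, 145), (142, 165), (141, 168), (140, 166), (142, 167), (144, 165), (142, 167), (144, 167), (145, 164)]
```

```bash
python3 -c "
from cell import ctrl, cams
print(ctrl.finish_job())"
```

```text
the job is handed in; nothing more can be done
None
```

The job is handed in, though the hand-in call gave no verdict. My last checks had the cover square against the back stop, the collar at 4, the carriage against its pin stop with about 1.7 mm between jaw and cover, and the lever at about 1.6 rad, fully over. The clock stood at about 21 s, and I kept clear of the other things on the table.

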